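Run the hand-cranked laundry spinner, shadow its knob, catch it in step

ROBOT

A 7-joint arm with a two-finger parallel gripper is mounted at the origin on the work surface. World frame = base frame: x ahead of the robot, y to its left, z up, the work surface at z = 0. Lengths are in m, angles in rad, forces in N, time in s.
With the tool pointing down it reaches from about 0.425 to 0.925 m from the base axis. Payload 6.8 kg.
Tool frame: the origin (TCP) lies between the finger pads, 19 mm behind the fingertips; this is the grasp point; z points along the fingers, y is the line along which they close (so a half turn about z gives the same grasp; the last joint's range is limited). The gripper opens to 85 mm and grips with 20 to 120 N. Pads are 22 mm wide; open, the fingers measure 114 mm over their backs; the gripper's body (76 mm by 85 mm) begins 54 mm behind the grasp point. The pads swing forward as they close: fully open they stand 13 mm farther back than shut.
Start: joints at [1.138, 0.477, 0.022, 1.555, -0.011, 1.109, -0.083], TCP at [0.215, -0.64, 0.25] pointing down, gripper open.
Joint ranges: [-2.96, 2.96], [-0.34, 2.1], [-1.41, 1.46], [0.24, 2.44], [-1.37, 4.51], [0.17, 1.92], [-2.96, 2.96]. Speed limits (rad/s): [2.39, 2.39, 3.14, 3.14, 3.14, 3.14, 3.14].

INTERFACE

Orientations are given as a rotation vector (axis times angle).
In Python, from bench import r gives the robot as it stands. The module is installed in compiled form; this text tells all that it offers.
- The arm moves only by the tool servo_tool, never from a script. Its argument "commands" is a list of rows, each a list of 7 numbers: the turn, a rotation vector about the world's x, y, z in degrees, then the shift along the world's x, y, z in mm, then the closure, from 0 (fully open) to 1 (shut). A call has 1 to 5 rows; each row is the pose to reach, as a shift and turn from the pose commanded when the call began; what a row does not reach only later rows make up. A row lasts 1/12 s, in which the tool goes at most 41.7 mm and 7.16 degrees, less where a joint would pass 70% of its speed; a pose out of reach is approached as far as the arm can. A call with a gripper value outside its range is refused whole. The fingers move at their own pace and stop on an object; "force" is the grip in N (left out, the last holds). Time passes only in rows, so rows that repeat a pose let the fingers close. It gives the time, the measured TCP pose, the force, the opening and the grip force at its end, in the units of the state.
- r.get_obs(): the state, without advancing time (a new reading comes with each control period).
- r.grab_frame(name): name is "scene" or "top" or "wrist"; returns (picture, depth): 400x640x3 uint8, blue, green, red; 400x640 float32, m along the optical axis (not along the pixel's ray), 0 where there is no reading.
- r.camera_info(name): a dict with "vertical_fov" (degrees; the focal length in pixels is half the picture's height over the tangent of half this angle, whatever the lens; pixels are square), "cx", "cy" (the principal point, pixels), "cam_to_world" (4x4, takes a point from camera to world coordinates); the wrist camera has in their place "T_tool_cam" (4x4, takes a point from camera to tool coordinates, whose origin is the TCP and whose axes are the flange's). Camera axes: x right, y up, looking along -z (the intrinsics and any distortion apply to the point x, -y, -z); pixel columns grow to the right and rows downward; lengths in m; the calibration is good to about 2 mm. The wrist camera is an equidistant fisheye: a pixel r from the principal point sees the ray r / f radians off the axis. A picture is of the moment at which its call begins: read the wrist's pose just before it. camera_info takes no time and is no camera call.
- r.hand_in(): hands the job in; it is judged then, once.
The state is a dict: "clock": time; "joints": joint angles; "qvel": joint speeds; "tau": joint torques, N m; "tcp_pos": TCP position; "orientation": TCP orientation; "contact_force": force on the tool from outside, world axes, zero at the start; "moment": the same for the moment, N m; "grip_width": finger opening in m; "gripper_force": force on a finger pad.
Only numpy, scipy, OpenCV 4.12 (cv2) and the standard library are available. Lean on these libraries where they do the work, as an engineer would, in place of code of your own. Each camera call takes 0.05 s, during which the arm holds its last target. There are 200 camera calls.

TASK

Spin out the load in the hand-cranked laundry spinner: wind the crank clockwise by its orange knob to about one turn every four seconds (never double that, nor backwards), let go, and while it runs free carry your open fingers round with the knob, one either side of it and not touching, ready to catch it, for at least four seconds while it still runs well. Then close them on the knob in step, so that it turns on in your hand for a good half second, bring it to a stop in your hand, and let go once the crank stands still. Do not lean on the machine, and leave everything else on the counter where it stands.

Things in the scene. Friction and masses are not known exactly. Their poses are not given: they have to be found in the camera images.
- crank (a joint): Crank angle, rad, unlimited: grows as the crank turns clockwise seen from above (working direction, white arrows on the lid); at rest at first, at any angle. The knob's bearing from the axis in spinner's frame is minus this value (0: its +x). No freewheel: the crank coasts with the drum; inertia 0.055 kg m2 (x 0.7 to 1.35 with the load), drag 0.0015 N m + 0.0026 N m per rad/s.
- knob (a point): Middle of the orange crank knob, an upright round handle 32 mm in diameter, 60 mm tall (30 mm above and below this point), free to turn on its pin: gripped from above it can be led round without turning the wrist, with under 2 N. It circles at 90 mm radius about the axis, always 292 mm above the counter. The top of the black crank arm (26 mm wide) lies 33 mm below this point.
- crank_axis (a point): Point on the upright crank axis at the height of the knob's middle (292 mm above the counter).
- spinner: Laundry spinner: round white tub 300 mm across with a teal lid, fixed on suction feet; origin under its centre on the counter, z up; drain spout to its own +x. Lid top at 212 mm (rim) to 222 mm (middle), grey gear boss 80 mm across up to 240 mm, black crank hub 52 mm across up to 269 mm; only the knob stands higher, to 322 mm.
- drip_tray: Shallow blue tray 100 x 150 x 26 mm on the counter below the drain spout; origin under its centre. Leave alone.
- detergent: Blue detergent bottle, 84 mm across, 215 mm tall, upright; origin under its centre. Leave alone.
- softener: Lilac softener bottle, 72 mm across, 195 mm tall, upright; origin under its centre. Leave alone.
- stain_spray: Green spray can, 54 mm across, 180 mm tall, upright; origin under its centre. Leave alone.
- scoop_cup: White dosing mug, 72 mm across, 65 mm tall; origin under its centre. Leave alone.
- scrub_brush: Scrubbing brush with a wooden handle lying on the counter; origin under it. Leave alone.
- peg_box: Yellow open box of clothes pegs, 140 x 200 x 75 mm; origin under its centre. Leave alone.

How it is judged:
By the outcome, as a careful person would: the job done as asked, in the order asked, and still so for the second after the job is handed in, with the robot touching nothing.
It also fails if it takes over 56 s, if anything falls off the work surface, if the arm or the gripper's body presses on something with over 40 N, if the wrist force passes 120 N, or if a joint passes its speed limit or range.

## Working session

There is one attempt and no reset: what is moved stays moved. The work goes in short steps, Python scripts to look and compute and a tool call to move; the robot and the scene stay as the last step left them, time stands still between calls to the robot, and variables do not carry over. Pictures are saved under pics/ and viewed, at most 10 in all, crops included, and the job is handed in when it is done.

Besides the shell and the picture viewer there is one more tool, called after "Call:" by a JSON object that holds its "api" and its "payload". servo_tool: Moves the arm, as the interface text tells. Its arguments: {"type":"object","properties":{"commands":{"type":"array"},"force":{"type":"number"}},"required":["commands"]}

```bash
mkdir -p pics
cat > h.py <<'E'
import numpy as np, cv2
from bench import r
def ray(name,u,v):
    c=r.camera_info(name); f=200/np.tan(np.radians(c["vertical_fov"])/2)
    d=np.array([(u-c["cx"])/f,-(v-c["cy"])/f,-1.0]); T=np.array(c["cam_to_world"])
    return T[:3,3],T[:3,:3]@d
def onplane(name,u,v,z):
    o,d=ray(name,u,v); return o+d*(z-o[2])/d[2]
def orange(img):
    h=cv2.cvtColor(img,cv2.COLOR_BGR2HSV); return cv2.inRange(h,(5,150,120),(18,255,255))
E
python3 - <<'E'
from h import *
o=r.get_obs(); print({k:np.round(v,3) for k,v in o.items()})
for n in("scene","top"):
    im,d=r.grab_frame(n); cv2.imwrite(f"pics/{n}0.png",im); np.save(f"{n}0.npy",d)
    c=r.camera_info(n); print(n,c)
    k,l,s,ce=cv2.connectedComponentsWithStats(orange(im)); print(s[1:][s[1:,4]>15],ce[1:][s[1:,4]>15])
print(r.camera_info("wrist"))
E
```

```text
{'clock': np.float64(0.0), 'joints': array([ 1.138,  0.478,  0.022,  1.556, -0.011,  1.109, -0.083]), 'qvel': array([-0.001,  0.   , -0.001, -0.001,  0.   ,  0.001, -0.   ]), 'tau': array([ 1.0000e-03, -5.9646e+01,  1.6080e+00, -2.8120e+01,  1.2000e-02,
        9.0000e-03, -0.0000e+00]), 'tcp_pos': array([ 0.215, -0.639,  0.249]), 'orientation': array([-3.098e+00, -5.080e-01,  1.000e-03]), 'contact_force': array([ 0.092, -0.492,  0.528]), 'moment': array([0.032, 0.067, 0.038]), 'gripper_force': np.float64(0.0), 'grip_width': np.float64(0.085)}
scene {'vertical_fov': 52.52675941999399, 'cx': 320.0880506358854, 'cy': 196.47551087431575, 'cam_to_world': array([[-0.25170717, -0.67827092,  0.69035647,  1.74660764],
       [ 0.96774451, -0.18426607,  0.17180388,  0.26725241],
       [ 0.0106797 ,  0.71133296,  0.70277405,  1.40237725],
       [ 0.        ,  0.        ,  0.        ,  1.        ]])}
[[548  94   7   5  29]
 [332 179   7  14  74]] [[550.79310345  95.96551724]
 [335.52702703 185.7027027 ]]
top {'vertical_fov': 47.34814425020856, 'cx': 314.7671547432587, 'cy': 205.7251170559718,
[... 312 characters left out ...]
,  0.00000000e+00,
         1.00000000e+00]])}
[[284 190   9   9  45]
 [146 249  15  12  31]
 [163 260   3  11  16]
 [170 279  17   6  46]] [[288.         194.37777778]
 [152.29032258 254.32258065]
 [164.         264.3125    ]
 [177.67391304 281.08695652]]
{'vertical_fov': 65.70646984690485, 'cx': 318.51805996525604, 'cy': 197.88902989881325, 'T_tool_cam': array([[ 5.51827750e-04,  9.58428005e-01,  2.85333937e-01,
         7.32313191e-02],
       [ 9.99999780e-01, -6.34098369e-04,  1.95945870e-04,
        -9.80061691e-04],
       [ 3.68729793e-04,  2.85333766e-01, -9.58428143e-01,
        -1.23998718e-01],
       [ 0.00000000e+00,  0.00000000e+00,  0.00000000e+00,
         1.00000000e+00]])}
```

View pics/scene0.png

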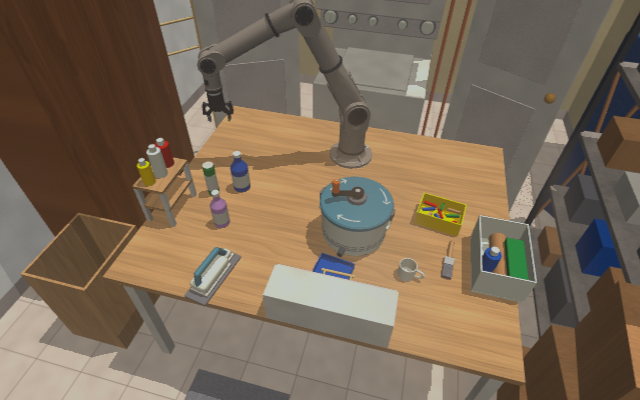

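View pics/top0.png

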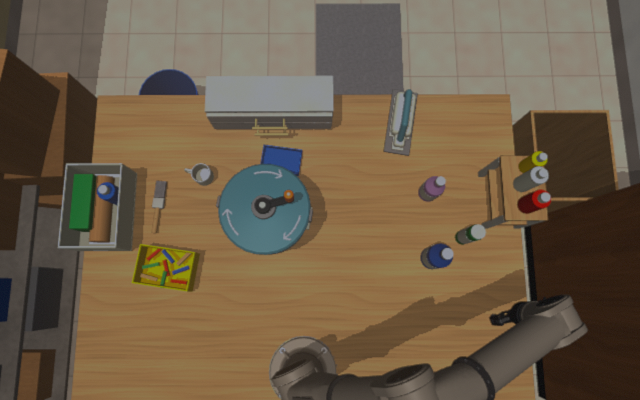

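```bash
cat >> h.py <<'E'
def axis_est(name,im):
    h=cv2.cvtColor(im,cv2.COLOR_BGR2HSV); m=cv2.inRange(h,(88,60,50),(103,200,200))
    k,l,s,ce=cv2.connectedComponentsWithStats(m); i=1+np.argmax(s[1:,4])
    c=max(cv2.findContours((l==i).astype(np.uint8),0,1)[0],key=cv2.contourArea)
    P=np.array([onplane(name,*p,0.212)[:2] for p in cv2.convexHull(c)[:,0].astype(float)])
    return cv2.minEnclosingCircle(P.astype(np.float32)),P
E
python3 - <<'E'
from h import *
for n in("scene","top"):
    im=cv2.imread(f"pics/{n}0.png")
    (c,rad),P=axis_est(n,im)
    A=np.c_[2*P,np.ones(len(P))]; x=np.linalg.lstsq(A,(P**2).sum(1),rcond=None)[0]
    print(n,"enc",c,rad,"fit",x[:2],np.sqrt(x[2]+x[0]**2+x[1]**2))
K=[ray("top",288,194.4),ray("scene",335.5,185.7)]
A=np.c_[K[0][1],-K[1][1]]; t=np.linalg.lstsq(A,K[1][0]-K[0][0],rcond=None)[0]
print("knob tri",K[0][0]+t[0]*K[0][1],K[1][0]+t[1]*K[1][1])
print("top plane .31",onplane("top",288,194.4,.31),onplane("scene",335.5,185.7,.292), "hub top",onplane("top",263,206,.269))
E
```

```text
scene enc (0.5643393993377686, 0.12576721608638763) 0.151585653424263 fit [0.56469181 0.12675961] 0.14991330695077482
top enc (0.5515939593315125, 0.1225389912724495) 0.15210244059562683 fit [0.55115652 0.12344789] 0.15078108297250944
knob tri [0.58034912 0.04014439 0.29219654] [0.58038039 0.03999567 0.29219414]
top plane .31 [0.57667309 0.03908386 0.31      ] [0.58017646 0.03995593 0.292     ] hub top [0.54755033 0.1211044  0.269     ]
```

Call:
{"api": "servo_tool", "payload": {"commands": [[0, 0, 0, 14, 27, 24, 0], [0, 0, 0, 28, 54, 48, 0], [0, 0, 0, 42, 81, 72, 0], [0, 0, 0, 56, 108, 96, 0], [0, 0, 0, 70, 135, 120, 0]], "force": 30}}

```text
clock: 0.52
tcp_pos: [0.2857, -0.5031, 0.3706]
orientation: [-3.099, -0.508, 0.001]
contact_force: [0.8, -0.3, -0.5]
grip_width: 0.0854
gripper_force: 0.0
```

Call:
{"api": "servo_tool", "payload": {"commands": [[0, 0, 0, 19, 36, 3, 0], [0, 0, 0, 38, 72, 6, 0], [0, 0, 0, 57, 108, 9, 0], [0, 0, 0, 76, 144, 12, 0], [0, 0, 0, 95, 180, 15, 0]]}}

```text
clock: 0.93
tcp_pos: [0.3807, -0.3227, 0.385]
orientation: [-3.1, -0.508, 0.001]
contact_force: [1.4, -0.4, -0.5]
grip_width: 0.0852
gripper_force: 0.0
```

Call:
{"api": "servo_tool", "payload": {"commands": [[0, 0, 0, 19, 36, 3, 0], [0, 0, 0, 38, 72, 6, 0], [0, 0, 0, 57, 108, 9, 0], [0, 0, 0, 76, 144, 12, 0], [0, 0, 0, 95, 180, 15, 0]]}}

```text
clock: 1.35
tcp_pos: [0.4756, -0.1428, 0.4]
orientation: [3.1, 0.508, -0.0]
contact_force: [0.2, -0.8, -0.4]
grip_width: 0.0853
gripper_force: 0.0
```

Call:
{"api": "servo_tool", "payload": {"commands": [[0, 0, 0, 19, 36, 3, 0], [0, 0, 0, 38, 72, 6, 0], [0, 0, 0, 57, 108, 9, 0], [0, 0, 0, 76, 144, 12, 0], [0, 0, 0, 95, 180, 15, 0]]}}

```text
clock: 1.77
tcp_pos: [0.5708, 0.037, 0.4149]
orientation: [3.1, 0.507, -0.001]
contact_force: [1.5, -0.1, 0.0]
grip_width: 0.0852
gripper_force: 0.0
```

```bash
cat >> h.py <<'E'
from scipy.spatial.transform import Rotation as Ro
def wray(o,u,v):
    c=r.camera_info("wrist"); f=200/np.tan(np.radians(c["vertical_fov"])/2)
    a,b=u-c["cx"],v-c["cy"]; q=np.hypot(a,b)+1e-9; th=q/f
    d=np.array([np.sin(th)*a/q,-np.sin(th)*b/q,-np.cos(th)])
    T=np.array(c["T_tool_cam"]); R=Ro.from_rotvec(o["orientation"]).as_matrix()
    return R@T[:3,3]+o["tcp_pos"], R@T[:3,:3]@d
def wplane(o,u,v,z):
    p,d=wray(o,u,v); return p+d*(z-p[2])/d[2]
def look(fn=None):
    o=r.get_obs(); im,d=r.grab_frame("wrist")
    if fn: cv2.imwrite(f"pics/{fn}.png",im)
    return o,im,d
E
python3 - <<'E'
from h import *
o,im,d=look("w1"); np.save("w1.npy",d); np.save("w1o.npy",o,allow_pickle=True)
k,l,s,ce=cv2.connectedComponentsWithStats(orange(im))
for i in range(1,k):
    if s[i,4]>40: print(s[i],ce[i],wplane(o,*ce[i],.322))
E
```

```text
[298 172  37  38 809] [315.32509271 189.18665019] [0.58413817 0.04497215 0.322     ]
[ 82 204  18  18  41] [ 89.31707317 212.7804878 ] [0.49783737 0.2357403  0.322     ]
```

View pics/w1.png

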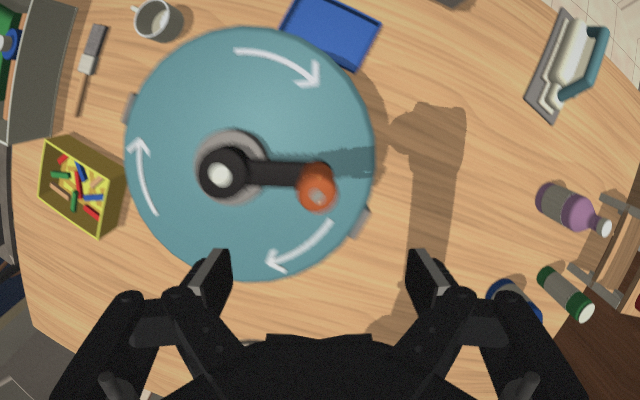

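```bash
cat >> h.py <<'E'
def wcloud(o,d):
    c=r.camera_info("wrist"); f=200/np.tan(np.radians(c["vertical_fov"])/2)
    u,v=np.meshgrid(np.arange(640),np.arange(400)); a,b=u-c["cx"],v-c["cy"]; q=np.hypot(a,b)+1e-9; th=q/f
    t=np.tan(th); D=np.stack([t*a/q,-t*b/q,-np.ones_like(q)],-1)*d[...,None]
    T=np.array(c["T_tool_cam"]); R=Ro.from_rotvec(o["orientation"]).as_matrix()
    return (D@T[:3,:3].T+T[:3,3])@R.T+o["tcp_pos"]
E
python3 - <<'E'
from h import *
o=np.load("w1o.npy",allow_pickle=True).item(); d=np.load("w1.npy"); im=cv2.imread("pics/w1.png")
P=wcloud(o,d); z=P[...,2]; ok=d>0
def show(n,m,zt=None):
    m=m.astype(np.uint8); k,l,s,ce=cv2.connectedComponentsWithStats(m)
    i=1+np.argmax(s[1:,4]); m=(l==i); c=max(cv2.findContours(m.astype(np.uint8),0,1)[0],key=cv2.contourArea)
    (cx,cy),ra=cv2.minEnclosingCircle(c); zz=np.median(z[m])
    print(n,s[i],"px",cx,cy,ra,"z",zz,"ctr by plane",wplane(o,cx,cy,zt or zz),"mean cloud",P[m].mean(0)); return m,c
near=(np.arange(640)[None]>120)&(np.arange(640)[None]<380)&(np.arange(400)[:,None]<240)&ok
show("knobtop",near&(z>.312)&(z<.335),.322)
m,c=show("hubtop",near&(z>.262)&(z<.275)&(np.arange(640)[None]<250),.269)
h=cv2.cvtColor(im,cv2.COLOR_BGR2HSV)
t=(near&(z>.205)&(z<.225))
m,c=show("lid",t)
hull=cv2.convexHull(c)[:,0].astype(float)
Q=np.array([wplane(o,*p,.212)[:2] for p in hull if p[1]<235]); A=np.c_[2*Q,np.ones(len(Q))]
x=np.linalg.lstsq(A,(Q**2).sum(1),rcond=None)[0]; R=np.sqrt(x[2]+x[0]**2+x[1]**2); print("lid fit",x[:2],R,np.std(np.hypot(*(Q-x[:2]).T)))
E
```

```text
knobtop [ 300  175   41   40 1293] px 319.89874267578125 194.56011962890625 20.896190643310547 z 0.32049598613945046 ctr by plane [0.58135839 0.04053221 0.322     ] mean cloud [0.58072283 0.04040209 0.31999542]
hubtop [ 199  149   51   53 2163] px 224.1707000732422 175.39830017089844 27.3549861907959 z 0.2661943351870656 ctr by plane [0.55640602 0.12476408 0.269     ] mean cloud [0.55582683 0.12535989 0.26645729]
lid [  122    27   256   213 38068] px 250.5 157.0 134.61158752441406 z 0.216956397480828 ctr by plane [0.56890337 0.11394744 0.2169564 ] mean cloud [0.58813993 0.12669097 0.21691578]
lid fit [0.5532481  0.12515868] 0.15397335134925685 0.0029717848268402147
```

Call:
{"api": "servo_tool", "payload": {"commands": [[0, 0, 0, 5, 2, -30, 0], [0, 0, 0, 10.5, 3.5, -60, 0], [0, 0, 0, 10.5, 3.5, -90, 0], [0, 0, 0, 10.5, 3.5, -119, 0], [0, 0, 0, 10.5, 3.5, -119, 0]], "force": 25}}

```text
clock: 2.23
tcp_pos: [0.5774, 0.0376, 0.2896]
orientation: [-3.1, -0.508, 0.017]
contact_force: [-0.6, -1.0, -0.1]
grip_width: 0.0854
gripper_force: 0.0
```

Call:
{"api": "servo_tool", "payload": {"commands": [[0, 0, 0, 0, 0, 0, 0.3], [0, 0, 0, 0, 0, 0, 0.4]]}}

```text
clock: 2.4
tcp_pos: [0.5816, 0.0388, 0.2977]
orientation: [-3.1, -0.508, -0.003]
contact_force: [-0.7, 0.9, 0.6]
grip_width: 0.0638
gripper_force: 0.0
```

Run:
```python
from h import *
o,im,d=look("w2"); print(o["clock"],o["tcp_pos"],o["orientation"],o["contact_force"],o["joints"],o["grip_width"])
P=wcloud(o,d); z=P[...,2]; m=(orange(im)>0)&(z>.31); print(m.sum(),P[m].mean(0)); np.save("w2.npy",d)
```

```text
2.4 [0.58163316 0.03883108 0.29766979] [-3.10028354e+00 -5.07698071e-01 -2.93575091e-03] [-0.65716427  0.89984915  0.64518928] [ 0.21491934  0.32468555 -0.4894259   1.70055829  0.16482364  1.15543404
 -1.56547341] 0.06376750621706632
3446 [0.58392377 0.04130588 0.3197    ]
```

View pics/w2.png

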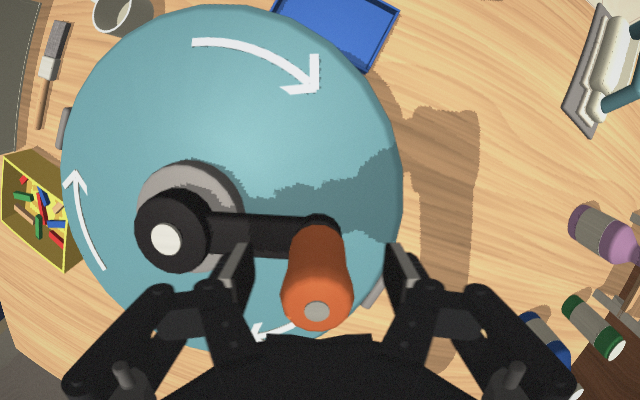

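Call:
{"api": "servo_tool", "payload": {"commands": [[0, 0, 0, 0, 0, 0, 0.6], [0, 0, 0, 0, 0, 0, 0.8], [0, 0, 0, 0, 0, 0, 1], [0, 0, 0, 0, 0, 0, 1], [0, 0, 0, 0, 0, 0, 1]]}}

```text
clock: 2.87
tcp_pos: [0.5819, 0.0398, 0.2981]
orientation: [-3.1, -0.509, -0.006]
contact_force: [0.1, 1.2, 6.4]
grip_width: 0.0311
gripper_force: 25.8
```

Run:
```python
from h import *
o=r.get_obs(); print({k:np.round(v,4) for k,v in o.items()})
T=[0.1*k for k in range(1)]
```

```text
{'clock': np.float64(2.8667), 'joints': array([ 0.2144,  0.3241, -0.4903,  1.7005,  0.1645,  1.1541, -1.566 ]), 'qvel': array([-0.0007, -0.001 , -0.0005,  0.0001,  0.0012,  0.0009,  0.0008]), 'tau': array([ 1.07180e+00, -4.43344e+01, -2.45220e+00, -2.58208e+01,
        5.98400e-01, -2.29000e-02,  6.40000e-03]), 'tcp_pos': array([0.5819, 0.0398, 0.2981]), 'orientation': array([-3.0996, -0.5087, -0.006 ]), 'contact_force': array([0.1031, 1.2367, 6.4433]), 'moment': array([0.4246, 0.1662, 0.0298]), 'gripper_force': np.float64(25.8294), 'grip_width': np.float64(0.0311)}
```

```bash
cat >> h.py <<'E'
import json
def rows(phi,incs,clo,dz=None,R=90.,extra=(0,0)):
    """phi deg start, incs deg per row clockwise; prints calls of 5 rows"""
    k=0
    while k<len(incs):
        b=np.radians(phi); out=[]
        for j,i in enumerate(incs[k:k+5]):
            phi-=i; a=np.radians(phi)
            out.append([0,0,0,round(R*(np.cos(a)-np.cos(b)),1),round(R*(np.sin(a)-np.sin(b)),1),(dz or 0) if k==0 else 0,clo])
        print(json.dumps(out)," -> phi",round(phi,2)); k+=5
    return phi
E
python3 -c "
from h import *
rows(-73.1,[.25*i for i in range(1,16)],1,2)"
```

```text
[[0, 0, 0, -0.4, -0.1, 2, 1], [0, 0, 0, -1.1, -0.3, 2, 1], [0, 0, 0, -2.3, -0.7, 2, 1], [0, 0, 0, -3.8, -1.1, 2, 1], [0, 0, 0, -5.7, -1.5, 2, 1]]  -> phi -76.85
[[0, 0, 0, -2.3, -0.5, 0, 1], [0, 0, 0, -5.0, -1.0, 0, 1], [0, 0, 0, -8.1, -1.5, 0, 1], [0, 0, 0, -11.6, -1.9, 0, 1], [0, 0, 0, -15.5, -2.2, 0, 1]]  -> phi -86.85
[[0, 0, 0, -4.3, -0.1, 0, 1], [0, 0, 0, -9.0, -0.0, 0, 1], [0, 0, 0, -14.1, 0.3, 0, 1], [0, 0, 0, -19.6, 1.1, 0, 1], [0, 0, 0, -25.3, 2.2, 0, 1]]  -> phi -103.1
```

Call:
{"api": "servo_tool", "payload": {"commands": [[0, 0, 0, -0.4, -0.1, 1, 1], [0, 0, 0, -1.1, -0.3, 2, 1], [0, 0, 0, -2.3, -0.7, 2, 1], [0, 0, 0, -3.8, -1.1, 2, 1], [0, 0, 0, -5.7, -1.5, 2, 1]]}}

```text
clock: 3.28
tcp_pos: [0.5751, 0.0381, 0.2981]
orientation: [-3.099, -0.509, -0.001]
contact_force: [-1.0, 5.2, 0.6]
grip_width: 0.0312
gripper_force: 25.6
```

Call:
{"api": "servo_tool", "payload": {"commands": [[0, 0, 0, -2.3, -0.5, 0, 1], [0, 0, 0, -5.0, -1.0, 0, 1], [0, 0, 0, -8.1, -1.5, 0, 1], [0, 0, 0, -11.6, -1.9, 0, 1], [0, 0, 0, -15.5, -2.2, 0, 1]]}}

```text
clock: 3.7
tcp_pos: [0.5595, 0.0363, 0.2981]
orientation: [-3.098, -0.509, -0.001]
contact_force: [0.6, 6.0, 1.0]
grip_width: 0.0313
gripper_force: 25.6
```

Call:
{"api": "servo_tool", "payload": {"commands": [[0, 0, 0, -4.3, -0.1, 0, 1], [0, 0, 0, -9.0, 0, 0, 1], [0, 0, 0, -14.1, 0.3, 0, 1], [0, 0, 0, -19.6, 1.1, 0, 1], [0, 0, 0, -25.3, 2.2, 0, 1]]}}

```text
clock: 4.12
tcp_pos: [0.5346, 0.0392, 0.2982]
orientation: [-3.098, -0.51, -0.003]
contact_force: [3.4, 9.0, -0.9]
grip_width: 0.0313
gripper_force: 25.5
```

```bash
python3 -c "
from h import *
o=r.get_obs(); print(o['clock'],o['tcp_pos'],o['contact_force'],o['moment'])
rows(-103.1,[4+.25*i for i in range(10)],1)"
```

```text
4.1167 [0.53456909 0.03921176 0.29815283] [ 3.35214167  9.01564513 -0.8875386 ] [ 1.86657705 -0.49864361 -0.08017796]
[[0, 0, 0, -6.1, 1.6, 0, 1], [0, 0, 0, -12.4, 3.8, 0, 1], [0, 0, 0, -18.8, 6.7, 0, 1], [0, 0, 0, -25.4, 10.2, 0, 1], [0, 0, 0, -32.0, 14.5, 0, 1]]  -> phi -125.6
[[0, 0, 0, -6.5, 5.1, 0, 1], [0, 0, 0, -12.7, 11.1, 0, 1], [0, 0, 0, -18.6, 17.9, 0, 1], [0, 0, 0, -24.0, 25.6, 0, 1], [0, 0, 0, -28.7, 34.2, 0, 1]]  -> phi -154.35
```

Call:
{"api": "servo_tool", "payload": {"commands": [[0, 0, 0, -5.8, 2.0, 0, 1], [0, 0, 0, -11.8, 4.6, 0, 1], [0, 0, 0, -17.9, 7.9, 0, 1], [0, 0, 0, -24.2, 11.8, 0, 1], [0, 0, 0, -30.5, 16.5, 0, 1]]}}

```text
clock: 4.53
tcp_pos: [0.5043, 0.0537, 0.2981]
orientation: [3.1, 0.507, 0.003]
contact_force: [2.5, 3.4, -1.1]
grip_width: 0.0311
gripper_force: 25.5
```

```bash
python3 -c "
from h import *
o=r.get_obs(); print(o['clock'],o['tcp_pos'],o['contact_force'],o['moment'])
p=o['tcp_pos'][:2]-[.557,.1263]; print(np.hypot(*p),np.degrees(np.arctan2(p[1],p[0])))"
```

```text
4.5333 [0.50426631 0.05373161 0.2981413 ] [ 2.4882595   3.37812667 -1.12498159] [ 0.80240852 -0.58014501 -0.01732541]
0.08970514726153238 -126.00499543008637
```

Call:
{"api": "servo_tool", "payload": {"commands": [[0, 0, 0, -6.3, 5.2, 0, 1], [0, 0, 0, -12.4, 11.4, 0, 1], [0, 0, 0, -18.1, 18.4, 0, 1], [0, 0, 0, -23.4, 26.2, 0, 1], [0, 0, 0, -28.1, 34.9, 0, 1]]}}

```text
clock: 4.95
tcp_pos: [0.4755, 0.0889, 0.2981]
orientation: [3.1, 0.507, 0.001]
contact_force: [4.5, 2.2, -3.4]
grip_width: 0.0313
gripper_force: 25.5
```

```bash
python3 -c "
from h import *
o=r.get_obs(); print(o['clock'],o['tcp_pos'],o['contact_force'],o['moment'])
p=o['tcp_pos'][:2]-[.557,.1263]; print(np.hypot(*p),np.degrees(np.arctan2(p[1],p[0])))
rows(-154.35,[6.5,6.75,7,7.25,7.5,7.7,7.8,7.9,8,8]+[8]*30,1)"
```

```text
4.95 [0.47553655 0.08889131 0.29810889] [ 4.54441729  2.24992211 -3.43848512] [ 0.48590794 -1.08331888  0.04566739]
0.0896420885981646 -155.33501963199421
[[0, 0, 0, -3.9, 9.4, 0, 1], [0, 0, 0, -6.8, 19.6, 0, 1], [0, 0, 0, -8.5, 30.5, 0, 1], [0, 0, 0, -8.8, 41.9, 0, 1], [0, 0, 0, -7.7, 53.6, 0, 1]]  -> phi -189.35
[[0, 0, 0, 2.8, 11.8, 0, 1], [0, 0, 0, 7.1, 23.2, 0, 1], [0, 0, 0, 13.1, 34.1, 0, 1], [0, 0, 0, 20.6, 44.1, 0, 1], [0, 0, 0, 29.5, 53.0, 0, 1]]  -> phi -228.75
[[0, 0, 0, 10.0, 7.6, 0, 1], [0, 0, 0, 20.9, 13.7, 0, 1], [0, 0, 0, 32.7, 18.3, 0, 1], [0, 0, 0, 44.9, 21.2, 0, 1], [0, 0, 0, 57.4, 22.3, 0, 1]]  -> phi -268.75
[[0, 0, 0, 12.5, -0.6, 0, 1], [0, 0, 0, 24.9, -2.9, 0, 1], [0, 0, 0, 36.8, -7.0, 0, 1], [0, 0, 0, 48.0, -12.6, 0, 1], [0, 0, 0, 58.3, -19.8, 0, 1]]  -> phi -308.75
[[0, 0, 0, 9.2, -8.5, 0, 1], [0, 0, 0, 17.2, -18.2, 0, 1], [0, 0, 0, 23.7, -29.0, 0, 1], [0, 0, 0, 28.6, -40.5, 0, 1], [0, 0, 0, 31.9, -52.6, 0, 1]]  -> phi -348.75
[[0, 0, 0, 1.6, -12.5, 0, 1], [0, 0, 0, 1.4, -25.0, 0, 1], [0, 0, 0, -0.5, -37.4, 0, 1], [0, 0, 0, -4.1, -49.4, 0, 1], [0, 0, 0, -9.4, -60.8, 0, 1]]  -> phi -388.75
[[0, 0, 0, -6.8, -10.6, 0, 1], [0, 0, 0, -15.0, -20.1, 0, 1], [0, 0, 0, -24.4, -28.4, 0, 1], [0, 0, 0, -34.9, -35.2, 0, 1], [0, 0, 0, -46.3, -40.6, 0, 1]]  -> phi -428.75
[[0, 0, 0, -12.0, -3.7, 0, 1], [0, 0, 0, -24.4, -5.7, 0, 1], [0, 0, 0, -36.9, -6.0, 0, 1], [0, 0, 0, -49.4, -4.5, 0, 1], [0, 0, 0, -61.5, -1.3, 0, 1]]  -> phi -468.75
```

Call:
{"api": "servo_tool", "payload": {"commands": [[0, 0, 0, -3.6, 9.4, -0.5, 1], [0, 0, 0, -6.3, 19.6, -1, 1], [0, 0, 0, -7.8, 30.5, -1, 1], [0, 0, 0, -7.9, 41.9, -1, 1], [0, 0, 0, -6.7, 53.6, -1, 1]]}}

```text
clock: 5.37
tcp_pos: [0.4689, 0.1431, 0.298]
orientation: [3.099, 0.508, 0.001]
contact_force: [2.3, -0.2, 5.4]
grip_width: 0.0316
gripper_force: 26.2
```

Call:
{"api": "servo_tool", "payload": {"commands": [[0, 0, 0, 2.8, 11.8, 0, 1], [0, 0, 0, 7.1, 23.2, 0, 1], [0, 0, 0, 13.1, 34.1, 0, 1], [0, 0, 0, 20.6, 44.1, 0, 1], [0, 0, 0, 29.5, 53.0, 0, 1]]}}

```text
clock: 5.78
tcp_pos: [0.4996, 0.1955, 0.298]
orientation: [3.099, 0.507, 0.003]
contact_force: [3.5, -3.8, 7.0]
grip_width: 0.0315
gripper_force: 26.3
```

```bash
python3 -c "
from h import *
o=r.get_obs(); print(o['clock'],o['tcp_pos'],o['contact_force'],o['moment'])
p=o['tcp_pos'][:2]-[.557,.1263]; print(np.hypot(*p),np.degrees(np.arctan2(p[1],p[0])))"
```

```text
5.7833 [0.49961249 0.19551545 0.29804448] [ 3.46496375 -3.8390168   6.98192366] [-0.77312269 -0.71644693 -0.00469348]
0.08991165173933409 129.6626089310606
```

Call:
{"api": "servo_tool", "payload": {"commands": [[0, 0, 0, 10.2, 7.4, 0.5, 1], [0, 0, 0, 21.2, 13.3, 1, 1], [0, 0, 0, 33.1, 17.8, 1, 1], [0, 0, 0, 45.4, 20.6, 1, 1], [0, 0, 0, 57.9, 21.6, 1, 1]]}}

```text
clock: 6.2
tcp_pos: [0.5569, 0.2165, 0.2981]
orientation: [3.098, 0.507, -0.002]
contact_force: [-0.4, -4.3, 5.6]
grip_width: 0.0313
gripper_force: 26.0
```

Call:
{"api": "servo_tool", "payload": {"commands": [[0, 0, 0, 12.5, -0.6, 0, 1], [0, 0, 0, 24.9, -2.9, 0, 1], [0, 0, 0, 36.8, -7.0, 0, 1], [0, 0, 0, 48.0, -12.6, 0, 1], [0, 0, 0, 58.3, -19.8, 0, 1]]}}

```text
clock: 6.62
tcp_pos: [0.6146, 0.1961, 0.2981]
orientation: [3.098, 0.507, -0.004]
contact_force: [-4.0, -4.7, 7.5]
grip_width: 0.0312
gripper_force: 26.2
```

```bash
python3 -c "
from h import *
o=r.get_obs(); print(o['clock'],o['tcp_pos'],o['contact_force'],o['moment'])
p=o['tcp_pos'][:2]-[.557,.1263]; print(np.hypot(*p),np.degrees(np.arctan2(p[1],p[0])))"
```

```text
6.6167 [0.61455761 0.19608619 0.29809101] [-3.96180561 -4.67867172  7.54084547] [-0.87425119  0.85233902  0.07692464]
0.09045988727085359 50.485184996976564
```

Call:
{"api": "servo_tool", "payload": {"commands": [[0, 0, 0, 9.0, -8.7, 0.5, 1], [0, 0, 0, 16.8, -18.6, 1, 1], [0, 0, 0, 23.2, -29.6, 1.5, 1], [0, 0, 0, 28.0, -41.3, 1.5, 1], [0, 0, 0, 31.2, -53.5, 1.5, 1]]}}

```text
clock: 7.03
tcp_pos: [0.646, 0.1425, 0.2982]
orientation: [3.1, 0.508, -0.003]
contact_force: [-0.9, -0.4, -5.6]
grip_width: 0.0314
gripper_force: 25.4
```

Call:
{"api": "servo_tool", "payload": {"commands": [[0, 0, 0, 1.6, -12.5, 0, 1], [0, 0, 0, 1.4, -25.0, 0, 1], [0, 0, 0, -0.5, -37.4, 0, 1], [0, 0, 0, -4.1, -49.4, 0, 1], [0, 0, 0, -9.4, -60.8, 0, 1]]}}

```text
clock: 7.45
tcp_pos: [0.6353, 0.0813, 0.2983]
orientation: [-3.1, -0.508, 0.004]
contact_force: [-2.0, 0.6, -13.0]
grip_width: 0.0314
gripper_force: 26.0
```

```bash
python3 -c "
from h import *
o=r.get_obs(); print(o['clock'],o['tcp_pos'],o['contact_force'],o['moment'])
p=o['tcp_pos'][:2]-[.5573,.1264]; print(np.hypot(*p),np.degrees(np.arctan2(p[1],p[0])))
I=.055;w=8*12*np.pi/180;th=0
for k in range(1,11):
    w-=(.0015+.0026*w)/I/12; th+=w/12; print(k,round(np.degrees(th),2),round(np.degrees(w/12),2))
"
```

```text
7.45 [0.63534598 0.08131069 0.29829615] [ -2.03853039   0.58990912 -12.96624306] [0.27785357 0.31577148 0.04366217]
0.09013446163195127 -30.01620684942598
1 7.96 7.96
2 15.87 7.92
3 23.75 7.87
4 31.58 7.83
5 39.37 7.79
6 47.12 7.75
7 54.82 7.71
8 62.49 7.67
9 70.11 7.62
10 77.7 7.58
```

```bash
python3 -c "
from h import *
rows(-29.6,[8,7.95,7.9,7.85,7.8],0,-1)"
```

```text
[[0, 0, 0, -6.9, -10.5, -1, 0], [0, 0, 0, -15.2, -19.8, -1, 0], [0, 0, 0, -24.7, -27.8, -1, 0], [0, 0, 0, -35.0, -34.5, -1, 0], [0, 0, 0, -46.1, -39.6, -1, 0]]  -> phi -69.1
```

Call:
{"api": "servo_tool", "payload": {"commands": [[0, 0, 0, -6.9, -10.5, -1, 0], [0, 0, 0, -15.2, -19.8, -1, 0], [0, 0, 0, -24.7, -27.8, -1, 0], [0, 0, 0, -35.0, -34.5, -1, 0], [0, 0, 0, -46.1, -39.6, -1, 0]]}}

```text
clock: 7.87
tcp_pos: [0.5902, 0.0425, 0.3001]
orientation: [3.1, 0.507, 0.005]
contact_force: [-0.4, -1.1, -0.1]
grip_width: 0.0854
gripper_force: 0.0
```

```bash
cat >> h.py <<'E'
C=np.array([.5573,.1264])
def meas(fn):
    o,im,d=look(fn); P=wcloud(o,d); m=(orange(im)>0)&(P[...,2]>.31)&(P[...,2]<.33)
    k=P[m].mean(0)[:2]-[.0020,.0015]; t=o["tcp_pos"]
    a=lambda p:np.degrees(np.arctan2(p[1],p[0]))
    print(o["clock"],"n",m.sum(),"tcp",t.round(4),"F",o["contact_force"].round(1),"w",o["grip_width"].round(4))
    print("knob",k.round(4),"R",np.hypot(*(k-C)).round(4),"phi",a(k-C).round(2),"| tcp R",np.hypot(*(t[:2]-C)).round(4),"phi",a(t[:2]-C).round(2))
    with open("log.txt","a") as f: f.write(f"{o['clock']} {a(k-C)}\n")
    return o,k,a(k-C)
E
python3 -c "
from h import *
meas('w3'); print(r.get_obs()['clock'])"
```

```text
Traceback (most recent call last):
  File "h.py", line 52, in meas
    print(o["clock"],"n",m.sum(),"tcp",t.round(4),"F",o["contact_force"].round(1),"w",o["grip_width"].round(4))
                                                                                      ^^^^^^^^^^^^^^^^^^^^^
AttributeError: 'float' object has no attribute 'round'
```

```bash
sed -i 's/o\["grip_width"\].round(4)/round(float(o["grip_width"]),4)/; s/o\["clock"\],"n"/round(float(o["clock"]),4),"n"/' h.py
cat >> h.py <<'E'
def track(base,phi,inc,n=5,dec=.04,dz=0,clo=0,C=C,R=.09):
    """rows (calls of 5) that put TCP on the knob: phi deg now, inc deg/row, from absolute base xy"""
    b=np.array(base[:2]); out=[]
    for j in range(n):
        phi-=inc; inc-=dec; a=np.radians(phi); p=C+R*np.array([np.cos(a),np.sin(a)])
        out.append([0,0,0,*((p-b)*1e3).round(1).tolist(),dz,clo])
        if j%5==4: print(json.dumps(out),"-> phi",round(phi,2),"inc",round(inc,2)); out=[];b=p.round(4);dz=0
E
python3 -c "
from h import *
o=r.get_obs(); print(o['clock'],o['tcp_pos'])
track(o['tcp_pos'],-74.1,7.77,10,dz=-3)
im=cv2.imread('pics/w3.png'); m=orange(im); k,l,s,ce=cv2.connectedComponentsWithStats(m); i=1+np.argmax(s[1:,4]); print(s[i],ce[i])
im=cv2.imread('pics/w2.png'); m=orange(im); k,l,s,ce=cv2.connectedComponentsWithStats(m); i=1+np.argmax(s[1:,4]); print(s[i],ce[i])
"
```

```text
7.9167 [0.5884429  0.04162217 0.30011093]
[[0, 0, 0, -18.4, -4.3, -3, 0], [0, 0, 0, -30.5, -5.2, -3, 0], [0, 0, 0, -42.6, -4.5, -3, 0], [0, 0, 0, -54.3, -2.2, -3, 0], [0, 0, 0, -65.7, 1.7, -3, 0]] -> phi -112.55 inc 7.57
[[0, 0, 0, -10.7, 5.3, 0, 0], [0, 0, 0, -20.5, 11.8, 0, 0], [0, 0, 0, -29.3, 19.6, 0, 0], [0, 0, 0, -37.0, 28.4, 0, 0], [0, 0, 0, -43.4, 38.1, 0, 0]] -> phi -150.0 inc 7.37
[ 284  258   70   72 3158] [318.74287524 294.24034199]
[ 281  226   72  105 4610] [317.28373102 281.94880694]
```

Call:
{"api": "servo_tool", "payload": {"commands": [[0, 0, 0, -18.4, -4.3, -3, 0], [0, 0, 0, -30.5, -5.2, -3, 0], [0, 0, 0, -42.6, -4.5, -3, 0], [0, 0, 0, -54.3, -2.2, -3, 0], [0, 0, 0, -65.7, 1.7, -3, 0]]}}

```text
clock: 8.33
tcp_pos: [0.5243, 0.0451, 0.2964]
orientation: [3.1, 0.508, 0.003]
contact_force: [-0.3, -0.2, -0.2]
grip_width: 0.0858
gripper_force: 0.0
```

```bash
python3 -c "
from h import *
meas('w4'); o=r.get_obs(); print(o['clock'],o['tcp_pos'])
"
```

```text
8.3333 n 3466 tcp [0.5243 0.0451 0.2964] F [-0.3 -0.2 -0.2] w 0.0858
knob [0.5239 0.0431] R 0.0897 phi -111.82 | tcp R 0.0877 phi -112.09
8.3833 [0.52221545 0.04647537 0.29630046]
```

View pics/w4.png

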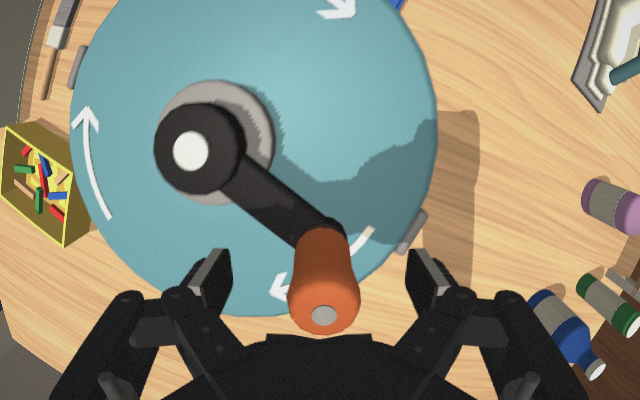

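```bash
python3 -c "
from h import *
track((.522,.0465),-116.4,7.57,10)
"
```

```text
[[0, 0, 0, -15.0, 5.3, 0, 0], [0, 0, 0, -24.3, 12.5, 0, 0], [0, 0, 0, -32.6, 20.8, 0, 0], [0, 0, 0, -39.7, 30.1, 0, 0], [0, 0, 0, -45.5, 40.2, 0, 0]] -> phi -153.85 inc 7.37
[[0, 0, 0, -4.4, 10.7, 0, 0], [0, 0, 0, -7.4, 21.8, 0, 0], [0, 0, 0, -9.0, 33.2, 0, 0], [0, 0, 0, -9.1, 44.6, 0, 0], [0, 0, 0, -7.7, 55.8, 0, 0]] -> phi -190.3 inc 7.17
```

Call:
{"api": "servo_tool", "payload": {"commands": [[0, 0, 0, -15.0, 5.3, 0, 0], [0, 0, 0, -24.3, 12.5, 0, 0], [0, 0, 0, -32.6, 20.8, 0, 0], [0, 0, 0, -39.7, 30.1, 0, 0], [0, 0, 0, -45.5, 40.2, 0, 0]]}}

```text
clock: 8.8
tcp_pos: [0.4788, 0.0862, 0.2957]
orientation: [3.1, 0.509, 0.001]
contact_force: [0.7, -0.0, 0.3]
grip_width: 0.0853
gripper_force: 0.0
```

Call:
{"api": "servo_tool", "payload": {"commands": [[0, 0, 0, -4.4, 10.7, 0, 0], [0, 0, 0, -7.4, 21.8, 0, 0], [0, 0, 0, -9.0, 33.2, 0, 0], [0, 0, 0, -9.1, 44.6, 0, 0], [0, 0, 0, -7.7, 55.8, 0, 0]]}}

```text
clock: 9.22
tcp_pos: [0.4714, 0.1425, 0.2955]
orientation: [-3.1, -0.509, -0.0]
contact_force: [0.7, -0.2, 0.9]
grip_width: 0.0853
gripper_force: 0.0
```

```bash
python3 -c "
from h import *
o,k,p=meas('w5'); b=r.get_obs(); print(b['clock'],b['tcp_pos'])
track(b['tcp_pos'],p-.05*12*7.1,7.1,10)
"
```

```text
9.2167 n 3419 tcp [0.4714 0.1425 0.2955] F [ 0.7 -0.2  0.9] w 0.0853
knob [0.469  0.1409] R 0.0895 phi 170.66 | tcp R 0.0874 phi 169.41
9.2667 [0.4715478  0.14494858 0.29574408]
[[0, 0, 0, 1.6, 13.3, 0, 0], [0, 0, 0, 6.1, 23.4, 0, 0], [0, 0, 0, 11.8, 32.8, 0, 0], [0, 0, 0, 18.6, 41.4, 0, 0], [0, 0, 0, 26.4, 49.1, 0, 0]] -> phi 131.3 inc 6.9
[[0, 0, 0, 8.6, 6.7, 0, 0], [0, 0, 0, 17.8, 12.2, 0, 0], [0, 0, 0, 27.6, 16.6, 0, 0], [0, 0, 0, 37.7, 19.7, 0, 0], [0, 0, 0, 48.1, 21.7, 0, 0]] -> phi 97.2 inc 6.7
```

Call:
{"api": "servo_tool", "payload": {"commands": [[0, 0, 0, 0.5, 13.6, 0, 0], [0, 0, 0, 5.0, 24.0, 0, 0], [0, 0, 0, 10.7, 33.6, 0, 0], [0, 0, 0, 17.5, 42.3, 0, 0], [0, 0, 0, 25.3, 50.0, 0, 0]]}}

```text
clock: 9.68
tcp_pos: [0.4977, 0.1919, 0.2955]
orientation: [-3.1, -0.508, -0.0]
contact_force: [0.9, -0.4, -0.9]
grip_width: 0.0855
gripper_force: 0.0
```

Call:
{"api": "servo_tool", "payload": {"commands": [[0, 0, 0, 8.7, 6.8, 0, 0], [0, 0, 0, 18.0, 12.4, 0, 0], [0, 0, 0, 27.9, 16.8, 0, 0], [0, 0, 0, 38.2, 20.0, 0, 0], [0, 0, 0, 48.8, 22.0, 0, 0]]}}

```text
clock: 10.1
tcp_pos: [0.5469, 0.2131, 0.2954]
orientation: [-3.1, -0.508, 0.0]
contact_force: [0.1, 1.1, 0.7]
grip_width: 0.0856
gripper_force: 0.0
```

```bash
python3 -c "
from h import *
o,k,p=meas('w6'); b=r.get_obs(); print(b['clock'],b['tcp_pos'])
track(b['tcp_pos'],p-.05*12*6.7,6.7,10,R=.091)
"
```

```text
10.1 n 3495 tcp [0.5469 0.2131 0.2954] F [0.1 1.1 0.7] w 0.0856
knob [0.5451 0.2156] R 0.09 phi 97.82 | tcp R 0.0874 phi 96.85
10.15 [0.54873573 0.21285963 0.2952473 ]
[[0, 0, 0, 13.2, 4.4, 0, 0], [0, 0, 0, 23.7, 3.3, 0, 0], [0, 0, 0, 33.9, 0.9, 0, 0], [0, 0, 0, 43.8, -2.5, 0, 0], [0, 0, 0, 53.1, -7.1, 0, 0]] -> phi 60.7 inc 6.5
[[0, 0, 0, 8.7, -5.6, 0, 0], [0, 0, 0, 16.7, -12.1, 0, 0], [0, 0, 0, 23.8, -19.3, 0, 0], [0, 0, 0, 30.1, -27.3, 0, 0], [0, 0, 0, 35.4, -35.8, 0, 0]] -> phi 28.6 inc 6.3
```

Call:
{"api": "servo_tool", "payload": {"commands": [[0, 0, 0, 13.2, 6.0, 0, 0], [0, 0, 0, 23.9, 5.0, 0, 0], [0, 0, 0, 34.3, 2.5, 0, 0], [0, 0, 0, 44.4, -1.0, 0, 0], [0, 0, 0, 53.9, -5.7, 0, 0]]}}

```text
clock: 10.57
tcp_pos: [0.6007, 0.2063, 0.2954]
orientation: [3.1, 0.507, -0.0]
contact_force: [1.1, 0.6, -0.5]
grip_width: 0.0855
gripper_force: 0.0
```

Call:
{"api": "servo_tool", "payload": {"commands": [[0, 0, 0, 8.8, -5.7, 0, 0], [0, 0, 0, 16.9, -12.3, 0, 0], [0, 0, 0, 24.2, -19.6, 0, 0], [0, 0, 0, 30.5, -27.6, 0, 0], [0, 0, 0, 35.9, -36.2, 0, 0]]}}

```text
clock: 10.98
tcp_pos: [0.6361, 0.1699, 0.2954]
orientation: [3.1, 0.507, -0.0]
contact_force: [0.3, -0.5, -0.6]
grip_width: 0.0851
gripper_force: 0.0
```

```bash
python3 -c "
from h import *
o,k,p=meas('w7'); b=r.get_obs(); print(b['clock'],b['tcp_pos'])
track(b['tcp_pos'],p-.05*12*6.3,6.25,15,R=.091)
"
```

```text
10.9833 n 3236 tcp [0.6361 0.1699 0.2954] F [ 0.3 -0.5 -0.6] w 0.0851
knob [0.6353 0.1703] R 0.0896 phi 29.38 | tcp R 0.0901 phi 28.91
11.0333 [0.6374047  0.16721563 0.29530885]
[[0, 0, 0, 5.8, -10.7, 0, 0], [0, 0, 0, 8.5, -20.1, 0, 0], [0, 0, 0, 10.2, -29.8, 0, 0], [0, 0, 0, 10.9, -39.5, 0, 0], [0, 0, 0, 10.5, -49.1, 0, 0]] -> phi -5.25 inc 6.05
[[0, 0, 0, -1.4, -9.5, 0, 0], [0, 0, 0, -3.7, -18.8, 0, 0], [0, 0, 0, -7.0, -27.7, 0, 0], [0, 0, 0, -11.2, -36.1, 0, 0], [0, 0, 0, -16.2, -44.0, 0, 0]] -> phi -35.1 inc 5.85
[[0, 0, 0, -5.7, -7.3, 0, 0], [0, 0, 0, -12.1, -14.0, 0, 0], [0, 0, 0, -19.0, -19.9, 0, 0], [0, 0, 0, -26.5, -25.1, 0, 0], [0, 0, 0, -34.4, -29.5, 0, 0]] -> phi -63.95 inc 5.65
```

Call:
{"api": "servo_tool", "payload": {"commands": [[0, 0, 0, 5.8, -10.7, 0, 0], [0, 0, 0, 8.5, -20.1, 0, 0], [0, 0, 0, 10.2, -29.8, 0, 0], [0, 0, 0, 10.9, -39.5, 0, 0], [0, 0, 0, 10.5, -49.1, 0, 0]]}}

```text
clock: 11.45
tcp_pos: [0.6461, 0.1206, 0.2955]
orientation: [3.1, 0.507, -0.0]
contact_force: [-0.5, -0.2, -0.0]
grip_width: 0.0853
gripper_force: 0.0
```

Call:
{"api": "servo_tool", "payload": {"commands": [[0, 0, 0, -1.4, -9.5, 0, 0], [0, 0, 0, -3.7, -18.8, 0, 0], [0, 0, 0, -7.0, -27.7, 0, 0], [0, 0, 0, -11.2, -36.1, 0, 0], [0, 0, 0, -16.2, -44.0, 0, 0]]}}

```text
clock: 11.87
tcp_pos: [0.6293, 0.077, 0.2956]
orientation: [3.1, 0.508, 0.0]
contact_force: [0.2, -0.1, 0.1]
grip_width: 0.0853
gripper_force: 0.0
```

```bash
python3 -c "
from h import *
o,k,p=meas('w8'); b=r.get_obs(); print(b['clock'],b['tcp_pos'])
track(b['tcp_pos'],p-.05*12*5.85,5.8,15,R=.0905)
"
```

```text
11.8667 n 3318 tcp [0.6293 0.077  0.2956] F [ 0.2 -0.1  0.1] w 0.0853
knob [0.6304 0.0744] R 0.0897 phi -35.44 | tcp R 0.0873 phi -34.47
11.9167 [0.62867111 0.07499441 0.29552254]
[[0, 0, 0, -7.1, -12.3, 0, 0], [0, 0, 0, -13.8, -18.4, 0, 0], [0, 0, 0, -21.1, -23.8, 0, 0], [0, 0, 0, -28.8, -28.4, 0, 0], [0, 0, 0, -36.8, -32.2, 0, 0]] -> phi -67.55 inc 5.6
[[0, 0, 0, -8.4, -3.0, 0, 0], [0, 0, 0, -16.9, -5.1, 0, 0], [0, 0, 0, -25.5, -6.4, 0, 0], [0, 0, 0, -34.1, -6.9, 0, 0], [0, 0, 0, -42.7, -6.5, 0, 0]] -> phi -95.15 inc 5.4
[[0, 0, 0, -8.5, 1.1, 0, 0], [0, 0, 0, -16.7, 3.1, 0, 0], [0, 0, 0, -24.7, 5.7, 0, 0], [0, 0, 0, -32.3, 9.1, 0, 0], [0, 0, 0, -39.5, 13.1, 0, 0]] -> phi -121.75 inc 5.2
```

Call:
{"api": "servo_tool", "payload": {"commands": [[0, 0, 0, -6.5, -13.3, 0, 0], [0, 0, 0, -13.4, -19.6, 0, 0], [0, 0, 0, -21.1, -25.3, 0, 0], [0, 0, 0, -29.2, -30.2, 0, 0], [0, 0, 0, -37.6, -34.2, 0, 0]]}}

```text
clock: 12.33
tcp_pos: [0.5913, 0.0431, 0.2955]
orientation: [3.1, 0.508, -0.0]
contact_force: [0.0, 0.3, 0.2]
grip_width: 0.0855
gripper_force: 0.0
```

```bash
python3 -c "
from h import *
o,k,p=meas('w9'); b=r.get_obs(); print(b['clock'],b['tcp_pos'])
track(b['tcp_pos'],p-.05*12*5.7,5.68,15,clo=1,R=.0905)
"
```

```text
12.3333 n 3375 tcp [0.5913 0.0431 0.2955] F [0.  0.3 0.2] w 0.0855
knob [0.5909 0.0429] R 0.09 phi -68.07 | tcp R 0.0899 phi -67.81
12.3833 [0.5899612  0.04247094 0.29553102]
[[0, 0, 0, -12.6, -4.3, 0, 1], [0, 0, 0, -21.3, -5.9, 0, 1], [0, 0, 0, -30.2, -6.5, 0, 1], [0, 0, 0, -38.9, -6.4, 0, 1], [0, 0, 0, -47.6, -5.3, 0, 1]] -> phi -99.49 inc 5.48
[[0, 0, 0, -8.5, 1.9, 0, 1], [0, 0, 0, -16.7, 4.5, 0, 1], [0, 0, 0, -24.5, 7.8, 0, 1], [0, 0, 0, -31.9, 11.9, 0, 1], [0, 0, 0, -38.9, 16.5, 0, 1]] -> phi -126.49 inc 5.28
[[0, 0, 0, -6.5, 5.3, 0, 1], [0, 0, 0, -12.4, 11.1, 0, 1], [0, 0, 0, -17.7, 17.3, 0, 1], [0, 0, 0, -22.4, 24.0, 0, 1], [0, 0, 0, -26.5, 31.0, 0, 1]] -> phi -152.49 inc 5.08
```

Call:
{"api": "servo_tool", "payload": {"commands": [[0, 0, 0, -12.6, -4.5, 0, 0.2], [0, 0, 0, -21.4, -6.1, 0.5, 0.45], [0, 0, 0, -30.3, -6.7, 1, 0.7], [0, 0, 0, -39.0, -6.5, 1.5, 1], [0, 0, 0, -47.7, -5.3, 2, 1]]}}

```text
clock: 12.8
tcp_pos: [0.5437, 0.0382, 0.2976]
orientation: [3.1, 0.508, 0.0]
contact_force: [1.6, -0.6, -4.7]
grip_width: 0.0314
gripper_force: 26.1
```

```bash
python3 -c "
from h import *
o=r.get_obs(); print(o['clock'],o['tcp_pos'],o['contact_force'],o['moment'],o['grip_width'])
p=o['tcp_pos'][:2]-C; print(np.hypot(*p),np.degrees(np.arctan2(p[1],p[0])))"
```

```text
12.8 [0.54374436 0.03817137 0.29756989] [ 1.62351864 -0.59270332 -4.69581825] [-0.05587129 -0.29888238  0.02400123] 0.03136214456555733
0.08926391009180554 -98.73474473811665
```

Call:
{"api": "servo_tool", "payload": {"commands": [[0, 0, 0, -8.5, 1.9, -0.5, 1], [0, 0, 0, -16.7, 4.5, -1, 1], [0, 0, 0, -24.5, 7.8, -1, 1], [0, 0, 0, -31.9, 11.9, -1, 1], [0, 0, 0, -38.9, 16.5, -1, 1]]}}

```text
clock: 13.22
tcp_pos: [0.5052, 0.0548, 0.2974]
orientation: [3.099, 0.507, 0.002]
contact_force: [-0.9, -1.6, 6.9]
grip_width: 0.0314
gripper_force: 26.9
```

Call:
{"api": "servo_tool", "payload": {"commands": [[0, 0, 0, -6.5, 5.3, 0, 1], [0, 0, 0, -12.4, 11.1, 0, 1], [0, 0, 0, -17.7, 17.3, 0, 1], [0, 0, 0, -22.4, 24.0, 0, 1], [0, 0, 0, -26.5, 31.0, 0, 1]]}}

```text
clock: 13.63
tcp_pos: [0.4785, 0.0865, 0.2974]
orientation: [3.1, 0.508, 0.001]
contact_force: [-2.3, -0.1, 7.4]
grip_width: 0.0317
gripper_force: 26.9
```

```bash
python3 -c "
from h import *
o=r.get_obs(); print(o['clock'],o['tcp_pos'],o['contact_force'],o['moment'],o['grip_width'])
p=o['tcp_pos'][:2]-C; f=np.degrees(np.arctan2(p[1],p[0])); print(np.hypot(*p),f)
rows(-152.49,[4.8,4.5,4.2,3.9,3.6,3.3,3,2.7,2.4,2.1,1.8,1.5,1.2,.9,.6,.4,.2,.1,0,0],1)"
```

```text
13.6333 [0.4785371  0.08652914 0.29744477] [-2.34459418 -0.09853628  7.4326038 ] [-0.19364666  0.28496661  0.02627366] 0.03168354432094715
0.08827955068328312 -153.1508410441777
[[0, 0, 0, -3.2, 6.8, 0, 1], [0, 0, 0, -5.7, 13.4, 0, 1], [0, 0, 0, -7.5, 19.8, 0, 1], [0, 0, 0, -8.8, 25.8, 0, 1], [0, 0, 0, -9.6, 31.4, 0, 1]]  -> phi -173.49
[[0, 0, 0, -0.4, 5.2, 0, 1], [0, 0, 0, -0.6, 9.9, 0, 1], [0, 0, 0, -0.5, 14.1, 0, 1], [0, 0, 0, -0.3, 17.9, 0, 1], [0, 0, 0, 0.1, 21.2, 0, 1]]  -> phi -186.99
[[0, 0, 0, 0.4, 2.8, 0, 1], [0, 0, 0, 0.8, 5.1, 0, 1], [0, 0, 0, 1.1, 7.0, 0, 1], [0, 0, 0, 1.4, 8.4, 0, 1], [0, 0, 0, 1.6, 9.3, 0, 1]]  -> phi -192.99
[[0, 0, 0, 0.1, 0.6, 0, 1], [0, 0, 0, 0.2, 0.9, 0, 1], [0, 0, 0, 0.3, 1.1, 0, 1], [0, 0, 0, 0.3, 1.1, 0, 1], [0, 0, 0, 0.3, 1.1, 0, 1]]  -> phi -193.69
```

Call:
{"api": "servo_tool", "payload": {"commands": [[0, 0, 0, -3.4, 6.8, 0.3, 1], [0, 0, 0, -6.1, 13.4, 0.7, 1], [0, 0, 0, -8.1, 19.8, 1, 1], [0, 0, 0, -9.6, 25.8, 1, 1], [0, 0, 0, -10.6, 31.4, 1, 1]]}}

```text
clock: 14.05
tcp_pos: [0.4693, 0.118, 0.2976]
orientation: [-3.1, -0.508, -0.004]
contact_force: [5.7, 1.0, -3.3]
grip_width: 0.0316
gripper_force: 26.1
```

Call:
{"api": "servo_tool", "payload": {"commands": [[0, 0, 0, -0.4, 5.2, 0, 1], [0, 0, 0, -0.6, 9.9, 0, 1], [0, 0, 0, -0.5, 14.1, 0, 1], [0, 0, 0, -0.3, 17.9, 0, 1], [0, 0, 0, 0.1, 21.2, 0, 1]]}}

```text
clock: 14.47
tcp_pos: [0.4697, 0.1386, 0.2975]
orientation: [3.1, 0.507, 0.003]
contact_force: [5.7, -0.1, -1.8]
grip_width: 0.0314
gripper_force: 26.1
```

Call:
{"api": "servo_tool", "payload": {"commands": [[0, 0, 0, 0.4, 2.8, 0, 1], [0, 0, 0, 0.8, 5.1, 0, 1], [0, 0, 0, 1.1, 7.0, 0, 1], [0, 0, 0, 1.4, 8.4, 0, 1], [0, 0, 0, 1.6, 9.3, 0, 1]]}}

```text
clock: 14.88
tcp_pos: [0.4713, 0.1476, 0.2975]
orientation: [3.1, 0.507, 0.003]
contact_force: [4.6, -0.6, -1.6]
grip_width: 0.0314
gripper_force: 26.2
```

Call:
{"api": "servo_tool", "payload": {"commands": [[0, 0, 0, 0.1, 0.6, 0, 1], [0, 0, 0, 0.2, 0.9, 0, 1], [0, 0, 0, 0.3, 1.1, 0, 1], [0, 0, 0, 0.3, 1.1, 0, 1], [0, 0, 0, 0.3, 1.1, 0, 1]]}}

```text
clock: 15.3
tcp_pos: [0.4715, 0.1484, 0.2975]
orientation: [3.1, 0.506, 0.002]
contact_force: [5.9, -1.3, -1.4]
grip_width: 0.0315
gripper_force: 26.3
```

Call:
{"api": "servo_tool", "payload": {"commands": [[0, 0, 0, 0, 0, 0, 1], [0, 0, 0, 0, 0, 0, 1], [0, 0, 0, 0, 0, 0, 1], [0, 0, 0, 0, 0, 0, 1], [0, 0, 0, 0, 0, 0, 1]]}}

```text
clock: 15.72
tcp_pos: [0.4715, 0.1483, 0.2975]
orientation: [3.1, 0.506, 0.002]
contact_force: [5.1, -1.9, -1.4]
grip_width: 0.0313
gripper_force: 26.3
```

```bash
python3 -c "
from h import *
o=r.get_obs(); print(o['clock'],o['tcp_pos'],o['contact_force'],o['moment'],o['grip_width'],np.abs(o['qvel']).max())
p=o['tcp_pos'][:2]-C; f=np.degrees(np.arctan2(p[1],p[0])); print(np.hypot(*p),f)"
```

```text
15.7167 [0.47147452 0.14833755 0.29753198] [ 5.10834385 -1.88379613 -1.35050645] [-0.20540421 -1.06463263  0.06887549] 0.03126348027848711 0.002340451966579631
0.08858481046233138 165.66182152892873
```

Call:
{"api": "servo_tool", "payload": {"commands": [[0, 0, 0, 0.4, -0.1, 0, 1], [0, 0, 0, 0.8, -0.2, -0.2, 1], [0, 0, 0, 1.2, -0.3, -0.4, 1], [0, 0, 0, 1.5, -0.4, -0.4, 1], [0, 0, 0, 1.5, -0.4, -0.4, 1]]}}

```text
clock: 16.13
tcp_pos: [0.4717, 0.1491, 0.2975]
orientation: [-3.1, -0.509, 0.0]
contact_force: [0.2, 0.4, 4.4]
grip_width: 0.0316
gripper_force: 26.8
```

```bash
python3 -c "
from h import *
o=r.get_obs(); print(o['clock'],o['tcp_pos'],o['contact_force'],o['moment'],o['grip_width'],np.abs(o['qvel']).max())"
```

```text
16.1333 [0.4717163  0.14909895 0.29745278] [0.16544243 0.37085264 4.37002956] [ 0.06805802  0.09315865 -0.05917838] 0.03156427701616458 0.0023561600699599076
```

Call:
{"api": "servo_tool", "payload": {"commands": [[0, 0, 0, 0, 0, 0, 1], [0, 0, 0, 0, 0, 0, 1], [0, 0, 0, 0, 0, 0, 1], [0, 0, 0, 0, 0, 0, 1], [0, 0, 0, 0, 0, 0, 1]]}}

```text
clock: 16.55
tcp_pos: [0.4717, 0.149, 0.2974]
orientation: [-3.1, -0.509, 0.0]
contact_force: [0.0, -1.0, 4.9]
grip_width: 0.0315
gripper_force: 26.8
```

Call:
{"api": "servo_tool", "payload": {"commands": [[0, 0, 0, 0, 0, 0, 0.5], [0, 0, 0, 0, 0, 0, 0.3], [0, 0, 0, 0, 0, 0, 0], [0, 0, 0, 0, 0, 0, 0], [0, 0, 0, 0, 0, 0, 0]]}}

```text
clock: 16.97
tcp_pos: [0.4718, 0.1484, 0.2969]
orientation: [3.1, 0.508, -0.001]
contact_force: [-0.4, 0.5, 0.6]
grip_width: 0.0855
gripper_force: 0.0
```

```bash
python3 -c "
from h import *
meas('w10'); meas('w11'); meas('w12')"
```

```text
16.9667 n 3469 tcp [0.4718 0.1484 0.2969] F [-0.4  0.5  0.6] w 0.0855
knob [0.4703 0.1486] R 0.0898 phi 165.67 | tcp R 0.0883 phi 165.58
17.0167 n 3464 tcp [0.4719 0.1484 0.2969] F [-0.1  0.2  0.1] w 0.0857
knob [0.4702 0.1486] R 0.0899 phi 165.67 | tcp R 0.0882 phi 165.55
17.0667 n 3469 tcp [0.4719 0.1484 0.297 ] F [-1.1  0.3 -0.4] w 0.0854
knob [0.4703 0.1486] R 0.0898 phi 165.66 | tcp R 0.0882 phi 165.54
```

Crank stands still with the fingers open. I'll lift straight up clear of the knob and check again.

Call:
{"api": "servo_tool", "payload": {"commands": [[0, 0, 0, 0, 0, 10, 0], [0, 0, 0, 0, 0, 30, 0], [0, 0, 0, 0, 0, 55, 0], [0, 0, 0, 0, 0, 80, 0], [0, 0, 0, 0, 0, 100, 0]]}}

```text
clock: 17.53
tcp_pos: [0.4722, 0.1488, 0.3998]
orientation: [-3.1, -0.508, -0.003]
contact_force: [0.1, -0.3, 0.4]
grip_width: 0.0853
gripper_force: 0.0
```

Call:
{"api": "servo_tool", "payload": {"commands": [[0, 0, 0, 0, 0, 0, 0], [0, 0, 0, 0, 0, 0, 0], [0, 0, 0, 0, 0, 0, 0], [0, 0, 0, 0, 0, 0, 0], [0, 0, 0, 0, 0, 0, 0]]}}

```text
clock: 17.95
tcp_pos: [0.4716, 0.1482, 0.3961]
orientation: [3.1, 0.508, -0.003]
contact_force: [0.2, 0.2, 0.8]
grip_width: 0.0854
gripper_force: 0.0
```

```bash
python3 -c "
from h import *
meas('w13'); meas('w14')
im,_=r.grab_frame('top'); cv2.imwrite('pics/top1.png',im)"
```

```text
17.95 n 1079 tcp [0.4716 0.1482 0.3961] F [0.2 0.2 0.8] w 0.0854
knob [0.4676 0.1477] R 0.0922 phi 166.62 | tcp R 0.0884 phi 165.73
18.0 n 1070 tcp [0.4716 0.1483 0.3962] F [ 0.1  0.4 -0.2] w 0.0855
knob [0.4677 0.1478] R 0.0921 phi 166.6 | tcp R 0.0884 phi 165.68
```

View pics/top1.png

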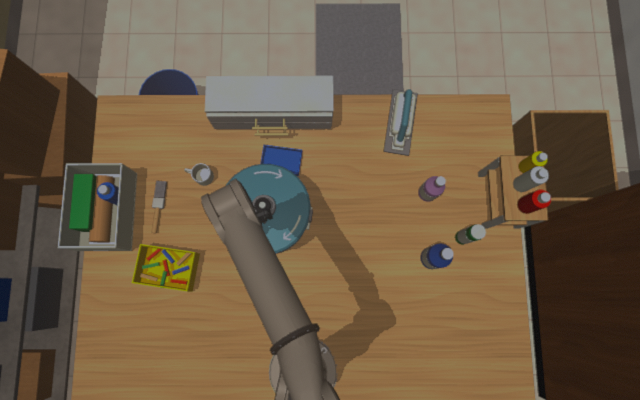

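The top view shows everything where it stood: tray at (282,160), mug at (202,174), pegs at (165,267), bottles at (433,188), (470,235) and (438,256). The arm is clear of the knob and the crank is still.

```bash
python3 -c "
from h import *
print(r.hand_in())"
```

```text
the job is handed in; nothing more can be done
None
```

The job is handed in at about 18 s: I wound the crank to about 1.67 rad/s and let it run free, with the open fingers following the knob for nearly 5 s. I then caught it in step, led it on for about 0.8 s, stopped it in the hand and let go with the crank standing still. Nothing else on the counter moved, and I have no verdict back from the judging.

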